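Refill the spice-jar chute and mark it filled

TASK

Refill the gravity chute of spice jars. First take the empty black-capped jar out of its low end and lay it in the grey tray; then feed every green- or red-capped jar lying beside it on the black rests into the chute so that they lie in it one behind another, each with its cap towards the side that has the blue tab; last, when all are in, mark the chute as filled by clipping the red spring clip fully onto the blue tab, square to the chute. Do not disturb the honey jar and the yellow mug.

Things in the scene. Friction and masses are not known exactly. Their poses are not given: they have to be found in the camera images.
- chute: white and wooden gravity chute, fixed; 135 mm across (x), 250 mm long (y), 115 mm high at its high end. Origin on the worktop under its middle. Slopes down at 15 degrees to its -y end (outlet). Jars lie across it and roll on two wooden rails with a 46 mm gap between them along the middle, where fingers may reach below the rail tops. Its -x side (towards the robot) carries the blue tab
- lane (a point): foot of the lane, mid-way across, on the plane of the rail tops at the face of the outlet stops, 16 mm above the worktop. y runs up the slope, z off the rails, x across, away from the tab. Two stops (24 wide, 34 high) leave 66 mm open between them for a finger. A jar is the right way round with its cap at -x, its bottom at about x = +53 mm; 4 jars lie with axes at y = 23, 68, 113, 159 mm
- tab (a point): middle of the blue tab, 14 mm above the worktop: an upright plate 4 mm thick (along the chute's y), reaching 34 mm out of the chute's -x side (61 to 95 mm from the chute's middle; this point at 79), 44 mm high from the worktop. The clip goes on from the -x side, moving along the chute's +x, one jaw each side
- tray: grey shallow open tray, fixed, 116 mm (x) by 150 mm (y), 14 mm high, 4 mm walls. Origin: centre of its underside
- tray_in (a point): centre of the tray's inner floor, 4 mm above the worktop
- black_jar: empty spice jar with a black cap, 41 mm diameter, 105 mm long, 0.11 kg; at the start it lies in the outlet of the chute, its cap away from the tab. Origin: centre of its bottom face; z axis along the jar from the bottom to the cap
- black_jar_mid (a point): middle of the black-capped jar, on its axis, 52 mm from its bottom
- jar_0: spice jar with a green cap, lying on its side, at the start on a black rubber rest whose two ribs (7 mm high, 50 mm wide over all) keep it from rolling; 46 mm diameter, 106 mm long, 0.08 to 0.15 kg. Origin: centre of its bottom face; z runs along the jar from bottom to cap (cap: last 21 mm). Rolls, with some resistance. May be absent
- jar_1: spice jar with a red cap, lying on its side, at the start on a black rubber rest whose two ribs (7 mm high, 50 mm wide over all) keep it from rolling; 46 mm diameter, 106 mm long, 0.08 to 0.15 kg. Origin: centre of its bottom face; z runs along the jar from bottom to cap (cap: last 21 mm). Rolls, with some resistance. May be absent
- jar_2: spice jar with a green cap, lying on its side, at the start on a black rubber rest whose two ribs (7 mm high, 50 mm wide over all) keep it from rolling; 46 mm diameter, 106 mm long, 0.08 to 0.15 kg. Origin: centre of its bottom face; z runs along the jar from bottom to cap (cap: last 21 mm). Rolls, with some resistance. May be absent
- jar_3: spice jar with a green cap, lying on its side, at the start on a black rubber rest whose two ribs (7 mm high, 50 mm wide over all) keep it from rolling; 46 mm diameter, 106 mm long, 0.08 to 0.15 kg. Origin: centre of its bottom face; z runs along the jar from bottom to cap (cap: last 21 mm). Rolls, with some resistance. May be absent
- clip: red spring clip like a large clothes peg, 92 mm long, 28 high, 45 g, lying on its side (hinge axis upright). Origin: on the hinge axis, at its underside. x points to the jaws (42 mm), the handles to -x (49 mm). Pinching the handles opens the jaws; let go, they snap shut. This frame is fixed to the half on its +y side: open by joint value q, the clip's middle line is turned by -q/2 about z from x
- clip_jaws (a point): point between the jaws, 28 mm ahead of the hinge and 14 mm above the underside: comes to tab when the clip is on
- clip_grip (a point): point between the handles, 31 mm behind the hinge, 14 mm above the underside: pinch across here. Shut, the handles are 38 mm wide over all here and 47 at their ends; fully squeezed 24 mm (takes about 10 N)
- clip_arm (a joint): opening of the clip, rad: 0 shut (jaws 1.5 mm apart), 0.5 fully squeezed (jaws about 15 mm apart at their middle); about 0.1 when it bites on the tab
- honey_jar: bystander: honey jar with a green lid, 64 x 68 x 84 mm; leave alone. Origin: centre of its underside
- mug_yellow: bystander: yellow mug, 78 x 113 x 102 mm; leave alone. Origin: centre of its underside
- load (a point): best place to let go a jar: its axis here, across the lane (y = 205, z = 23 mm in the lane's frame); it rolls down by itself to the stops or the last jar. The lane is 114 mm wide between cheeks 22 mm high above the rails that flare outward to 34 mm, 250 mm long, open above and at its high end. 6 mm rods cross under the gap of the rails at y = 105 and 244, tops 6 mm below the rail tops

How it is judged:
On the way, in this order (a step that is already met when the one before it is completed fails the run):
1. the empty black-capped jar lies in the grey tray, let go (horizontal distance between black_jar_mid and tray_in below 0.045 m and height (world z) of black_jar below 0.04 m and angle between black_jar's own z axis and vertical between 1.3 and 1.85 rad and linear speed of black_jar below 0.03 m/s and contact force between black_jar and the fingers below 0.3 N), for 0.2 s.
2. every other jar lies in the chute's lane, cap towards the tab side, at rest and let go (x of jar_0 in the frame of lane between 0.035 and 0.07 m and y of jar_0 in the frame of lane between 0.01 and 0.185 m and z of jar_0 in the frame of lane between 0.012 and 0.034 m and angle between the z axis of each of jar_0, jar_1, jar_2, jar_3 and the x axis of lane, either way round below 0.2 rad and linear speed of each of jar_0, jar_1, jar_2, jar_3 below 0.03 m/s and contact force between each of jar_0, jar_1, jar_2, jar_3 and the fingers below 0.3 N and x of jar_1 in the frame of lane between 0.035 and 0.07 m and y of jar_1 in the frame of lane between 0.01 and 0.185 m and z of jar_1 in the frame of lane between 0.012 and 0.034 m and x of jar_2 in the frame of lane between 0.035 and 0.07 m and y of jar_2 in the frame of lane between 0.01 and 0.185 m and z of jar_2 in the frame of lane between 0.012 and 0.034 m and x of jar_3 in the frame of lane between 0.035 and 0.07 m and y of jar_3 in the frame of lane between 0.01 and 0.185 m and z of jar_3 in the frame of lane between 0.012 and 0.034 m), for 0.2 s.
3. the red clip bites on the blue tab, let go (horizontal distance between clip_jaws and tab below 0.012 m and height (world z) of clip_jaws below 0.04 m and angle between the x axis of clip and the x axis of chute, either way round below 0.3 rad and contact force between clip and chute above 2 N and contact force between clip and the fingers below 0.3 N and linear speed of clip below 0.03 m/s), for 0.3 s.
At the end, for the whole second after the job is handed in: Black-capped jar in the tray; every other jar across the lane on the rails, axis under 185 mm up the lane, cap on the tab's side, square to 0.2 rad; clip biting on the tab (jaw point within 12 mm of its middle, square to 0.3 rad); all let go, at rest (all of step 1 and all of step 2 and all of step 3); the robot touches nothing.
It fails at once if the honey jar is pushed away or knocked over (distance of honey_jar from where it was at the start of the episode above 0.03 m or angle between honey_jar's own z axis and vertical above 0.4 rad).
It fails at once if the yellow mug is pushed away or knocked over (distance of mug_yellow from where it was at the start of the episode above 0.03 m or angle between mug_yellow's own z axis and vertical above 0.4 rad).
Of jar_0, jar_1, jar_2, jar_3 only 3 to 4 are there at a start; the rules pass over those that are not, and their reading is None.
At some moment in a run one of clip may be knocked a few centimetres aside while the robot is not near it.
Once in a run the grip may slacken for a moment while it holds something.
It also fails if it takes over 210 s, if anything falls off the work surface, if the arm or the gripper's body presses on something with over 40 N, if the wrist force passes 120 N, or if a joint passes its speed limit or range.

ROBOT

A 7-joint arm with a two-finger parallel gripper is mounted at the origin on a cart in front of the work surface, level with it; the furniture and walls round the work are solid. World frame = base frame: x ahead of the robot, y to its left, z up, the work surface at z = 0. Lengths are in m, angles in rad, forces in N, time in s.
With the tool pointing down it reaches from about 0.425 to 0.825 m from the base axis. Payload 3.6 kg.
Tool frame: the origin (TCP) lies midway between the tips of the shut fingers; the grasp point (between the pads) lies 19 mm behind it; z points along the fingers, y is the line along which they close (so a half turn about z gives the same grasp; the last joint's range is limited). The gripper opens to 85 mm and grips with 20 to 120 N. Pads are 22 mm wide; open, the fingers measure 114 mm over their backs; the gripper's body (76 mm by 85 mm) begins 54 mm behind the grasp point. The pads swing forward as they close: fully open they stand 13 mm farther back than shut.
Start: joints at [1.105, 0.615, -0.013, 1.423, 0.008, 1.103, -0.04], TCP at [0.276, -0.588, 0.231] pointing down, gripper open.
Joint ranges: [-3.12, 3.12], [-0.3, 2.06], [-1.34, 1.32], [0.26, 2.42], [-1.36, 4.5], [0.01, 1.98], [-2.84, 2.84]. Speed limits (rad/s): [2.79, 2.79, 3.14, 3.14, 3.14, 3.14, 3.14].

INTERFACE

Orientations are given as a rotation vector (axis times angle).
In Python, from bench import robot gives the robot as it stands.
- The arm moves only by the tool apply_moves, never from a script. Its argument "rows" is a list that holds one entry, the list of rows, each a list of 5 numbers: the shift along the tool's x, y, z in m, then the turn about the tool's z in degrees, then the opening, from 0 (shut) to 1 (fully open). A call has 1 to 20 rows; each row shifts and turns the commanded pose from where the row before left it, along the tool's axes as they then stand; what a row does not reach is not made up. A row lasts 1/10 s, in which the tool goes at most 50 mm and 8.59 degrees, less where a joint would pass 70% of its speed; a pose out of reach is approached as far as the arm can. A call with a gripper value outside its range is refused whole. The fingers move at their own pace and stop on an object; "newtons" is the grip in N (left out, the last holds). Time passes only in rows, so rows that do not move let the fingers close. It gives the time, the measured TCP pose, the force, the opening and the grip force at its end, in the units of the state.
- robot.read_state(): the state, without advancing time (a new reading comes with each control period).
- robot.read_camera(name): name is "scene" or "top" or "wrist"; returns a dict with "color" (480x640x3 uint8, red, green, blue), "z_map" (480x640 float32, m along the optical axis (not along the pixel's ray), 0 where there is no reading), "fx", "fy", "cx", "cy" (pixels), "k1" (the pictures are not rectified: a ray, as slopes to the right and down, at radius r is drawn at 1 + k1 r^2 times it, then the intrinsics apply), "T" (4x4, takes a point from camera to world coordinates). Camera axes: x right, y up, looking along -z (the intrinsics and any distortion apply to the point x, -y, -z); pixel columns grow to the right and rows downward; lengths in m; the calibration is good to about 2 mm. A picture is of the moment at which its call begins.
- robot.job_done(): hands the job in; it is judged then, once.
The state is a dict: "clock": time; "q": joint angles; "qvel": joint speeds; "effort": joint torques, N m; "tool_pos": TCP position; "orientation": TCP orientation; "wrist_force": force on the tool from outside, world axes, zero at the start; "torque": the same for the moment, N m; "grip_width": finger opening in m; "gripper_force": force on a finger pad.
Only numpy, scipy, OpenCV 4.12 (cv2) and the standard library are available. Lean on these libraries where they do the work, as an engineer would, in place of code of your own. Each camera call takes 0.05 s, during which the arm holds its last target. There are 200 camera calls.

## Working session

There is one attempt and no reset: what is moved stays moved. The work goes in short steps, Python scripts to look and compute and a tool call to move; the robot and the scene stay as the last step left them, time stands still between calls to the robot, and variables do not carry over. Pictures are saved under pics/ and viewed, at most 14 in all, crops included, and the job is handed in when it is done.

Besides the shell and the picture viewer there is one more tool, called after "Emit:" by a JSON object that holds its "name" and its "arguments", one argument or row to a line. apply_moves: Moves the arm, as the interface text tells. Its arguments: {"type":"object","properties":{"rows":{"type":"array"},"newtons":{"type":"number"}},"required":["rows"]}

```bash
mkdir -p pics
cat > h.py <<'E'
import numpy as np, cv2
from bench import robot
from scipy.spatial.transform import Rotation as R
def save(n,f):
    c=robot.read_camera(n); cv2.imwrite(f'pics/{f}.png',c['color'][:,:,::-1]); np.savez(f'{f}.npz',**c); return c
def undist(c,u,v):
    x=(np.asarray(u,float)-c['cx'])/c['fx']; y=(np.asarray(v,float)-c['cy'])/c['fy']; a,b=x.copy(),y.copy()
    for _ in range(8):
        s=1+c['k1']*(a*a+b*b); a,b=x/s,y/s
    return a,b
def ray(c,u,v,h):
    a,b=undist(c,u,v); d=np.stack([a,-b,-np.ones_like(a)],-1)@c['T'][:3,:3].T; o=c['T'][:3,3]
    return o+d*((h-o[2])/d[...,2])[...,None]
def cloud(c):
    v,u=np.mgrid[:480,:640]; a,b=undist(c,u,v); z=c['z_map']
    return np.stack([a*z,-b*z,-z],-1)@c['T'][:3,:3].T+c['T'][:3,3]
E
python3 - <<'E'
from h import *
for n in('top','scene'):
    c=save(n,n+'0'); print(n,c['T'].round(3).tolist(),c['fx'],c['k1'])
s=robot.read_state(); print(s)
E
```

```text
top [[-0.007, 0.989, -0.147, 0.421], [-1.0, -0.007, 0.001, -0.059], [0.0, 0.147, 0.989, 1.179], [0.0, 0.0, 0.0, 1.0]] 492.1048706784228 -0.06421136453774696
scene [[-0.774, 0.284, -0.566, -0.146], [-0.633, -0.352, 0.69, 0.819], [-0.003, 0.892, 0.452, 0.633], [0.0, 0.0, 0.0, 1.0]] 557.188439492467 0.00026270442145276586
{'clock': 0.1, 'q': array([ 1.10553695,  0.6158351 , -0.01262192,  1.42473849,  0.00808116,
        1.10338791, -0.0403655 ]), 'qvel': array([-0.00070345, -0.0028328 , -0.00151633, -0.00352899, -0.00080826,
        0.00058173, -0.00086216]), 'effort': array([ 1.63526456e-03, -4.70381463e+01,  2.60463981e-01, -1.71570003e+01,
        1.01193110e-02,  5.87072951e-03,  7.12418412e-06]), 'tool_pos': array([ 0.27585889, -0.58780504,  0.23024583]), 'orientation': array([-3.06405647e+00, -6.83341300e-01,  8.05769608e-04]), 'wrist_force': array([-0.11697922, -0.08445134, -0.02898361]), 'torque': array([-0.04971452,  0.01066135,  0.01100411]), 'gripper_force': 0.0, 'grip_width': 0.08553292853402972}
```

View pics/top0.png

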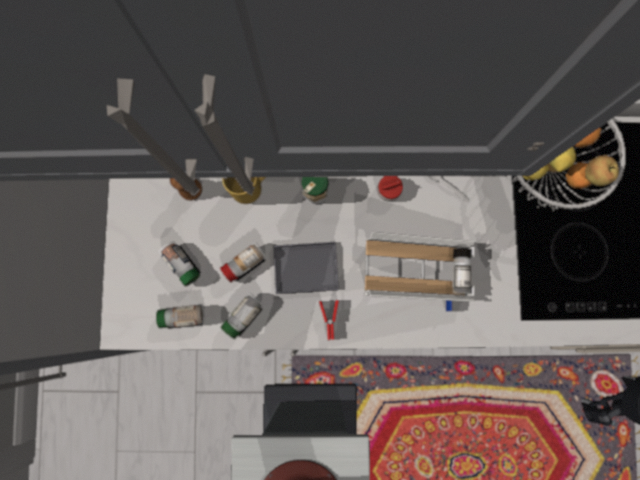

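View pics/scene0.png

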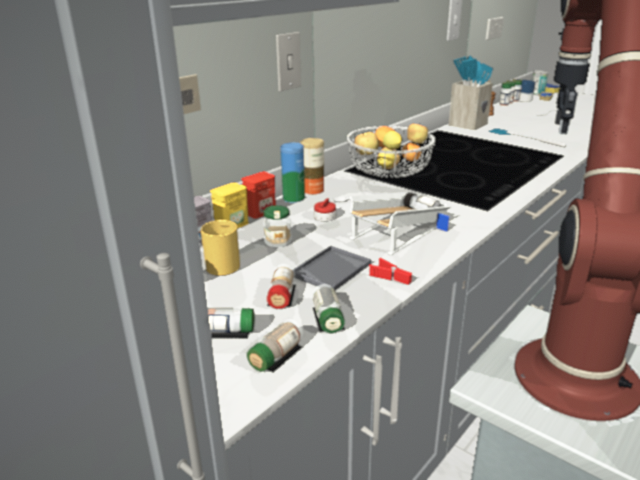

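Top view: chute at (365–475, 240–297) with its high end on the left, black jar at (461,270), tab at (448,305), tray (307,267), clip (330,320). Jar caps are at (188,277) green, (232,270) red, (163,317) green and (235,328) green; mug at (242,187), honey jar at (315,187).

Run:
```python
from h import *
c=dict(np.load('top0.npz')); P=cloud(c); hsv=cv2.cvtColor(c['color'],cv2.COLOR_RGB2HSV)
m=((P[...,2]>.025)&(P[...,2]<.16)&(P[...,0]>.36)&(P[...,0]<.85)&(c['z_map']>0)).astype(np.uint8)
n,l,st,ce=cv2.connectedComponentsWithStats(m)
for i in range(1,n):
    if st[i,4]<60: continue
    q=P[l==i]; (cx,cy),wh,a=cv2.minAreaRect(q[:,:2].astype(np.float32)*1000); 
    print(i,ce[i].round(),st[i,4],'c',round(cx),round(cy),'wh',np.round(wh),round(a,1),'z',np.percentile(q[:,2],[5,50,95]).round(3),'x',q[:,0].min().round(3),q[:,0].max().round(3))
b=cv2.inRange(hsv,(110,120,50),(130,255,255)); b[:290]=0;b[325:]=0;b[:,:420]=0;b[:,500:]=0
v,u=np.nonzero(b); print('tab px',u.mean(),v.mean(),len(u)); print(P[b>0].mean(0), ray(c,u,v,.044).mean(0), P[b>0].min(0),P[b>0].max(0))
r=cv2.inRange(hsv,(0,120,80),(8,255,255))|cv2.inRange(hsv,(172,120,80),(180,255,255)); r[:295]=0;r[345:]=0;r[:,:310]=0;r[:,355:]=0
v,u=np.nonzero(r); q=ray(c,u,v,.028); print('clip',q.mean(0),len(u)); rr=cv2.minAreaRect(q[:,:2].astype(np.float32)*1000);print(rr, cv2.boxPoints(rr).round(0).tolist(), np.percentile(P[r>0][:,2],[5,50,95]))
g=cv2.inRange(c['color'],(40,40,40),(85,85,90));g[:235]=0;g[300:]=0;g[:,:265]=0;g[:,345:]=0
v,u=np.nonzero(g);rr=cv2.minAreaRect(ray(c,u,v,.008)[:,:2].astype(np.float32)*1000);print('tray',rr)
cv2.imwrite('pics/tc.png',np.hstack([cv2.resize(c['color'][230:350,145:345,::-1],(800,480),interpolation=2)]))
cv2.imwrite('pics/tc2.png',cv2.resize(c['color'][220:340,350:500,::-1],(750,600),interpolation=2))
```

```text
1 [589. 139.] 199 c 829 -683 wh [20. 61.] 31.3 z [0.087 0.111 0.123] x 0.815 0.85
2 [582. 174.] 2642 c 736 -649 wh [137. 278.] 26.0 z [0.063 0.114 0.149] x 0.661 0.85
9 [243. 189.] 404 c 730 127 wh [62. 89.] 0.4 z [0.028 0.062 0.101] x 0.699 0.761
10 [314. 187.] 545 c 722 -38 wh [62. 44.] 89.7 z [0.039 0.083 0.086] x 0.7 0.744
11 [390. 187.] 480 c 732 -218 wh [58. 55.] 87.0 z [0.031 0.036 0.048] x 0.705 0.76
12 [ 84. 264.] 4827 c 561 481 wh [401.   8.] 0.0 z [0.034 0.097 0.154] x 0.36 0.761
13 [180. 188.] 174 c 723 279 wh [42. 17.] 52.0 z [0.029 0.092 0.104] x 0.713 0.739
21 [421. 267.] 4950 c 522 -278 wh [256. 166.] 86.8 z [0.031 0.059 0.097] x 0.435 0.61
22 [178. 263.] 907 c 552 286 wh [109.  48.] 39.2 z [0.03  0.043 0.049] x 0.498 0.605
23 [242. 262.] 840 c 555 133 wh [ 46. 104.] 36.5 z [0.031 0.044 0.049] x 0.507 0.601
24 [241. 316.] 919 c 428 133 wh [ 48. 105.] 51.0 z [0.03  0.043 0.048] x 0.375 0.481
27 [179. 316.] 887 c 428 278 wh [ 46. 106.] 4.9 z [0.031 0.043 0.049] x 0.403 0.454
28 [330. 329.] 64 c 396 -71 wh [14. 44.] 89.7 z [0.025 0.027 0.03 ] x 0.374 0.417
tab px 448.6923076923077 305.1025641025641 39
[ 0.44910924 -0.34820736  0.0292877 ] [ 0.44873773 -0.34452998  0.044     ] [ 0.43982782 -0.35087061  0.01222785] [ 0.45918532 -0.34647942  0.04599341]
clip [ 0.41775779 -0.07118413  0.028     ] 206
((418.70623779296875, -67.83868408203125), (39.55891036987305, 84.97055053710938), 89.66096496582031) [[376.0, -87.0], [461.0, -88.0], [461.0, -48.0], [376.0, -48.0]] [0.00015155 0.02676932 0.03054872]
tray ((534.6268310546875, -3.725830078125), (127.94227600097656, 170.16954040527344), 3.556861162185669)
```

View pics/tc.png

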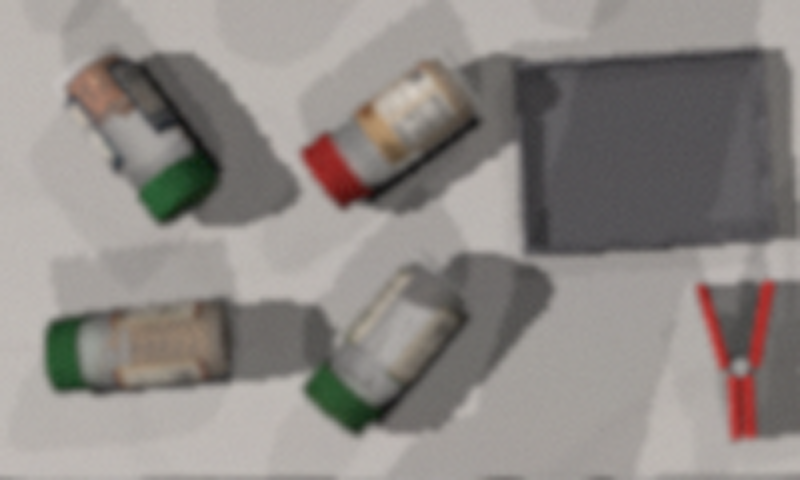

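View pics/tc2.png

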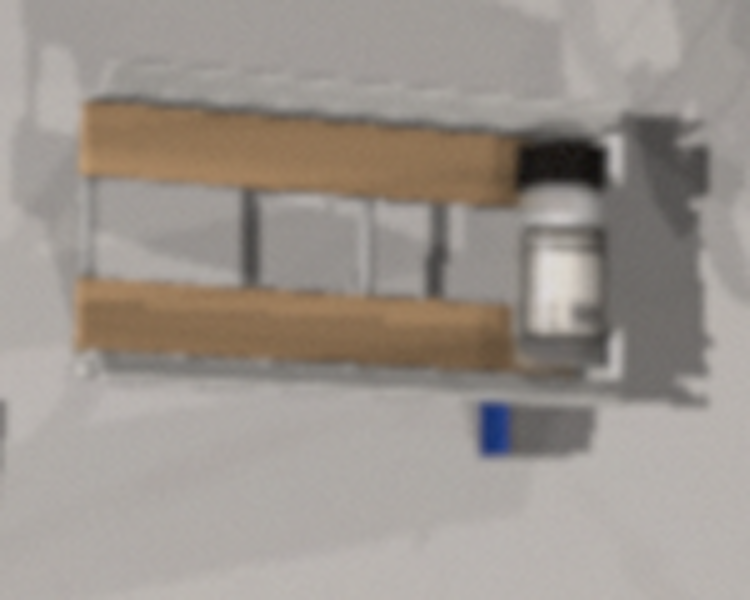

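Crops: jars A(green), B(red), C(green), D(green) all present; clip at crop (740,367)=px(330,322) with jaws towards the robot (needs a half turn). Now I compute the exact poses.

```bash
cat >> h.py <<'E'
def plan(x,y,th,s=None,th0=None):
    """tool-axis shift (mm) for a pure move then total turn (deg, about tool z)"""
    s=s or robot.read_state(); M=R.from_rotvec(s['orientation']).as_matrix(); p=s['tool_pos']
    t0=np.degrees(np.arctan2(M[1,0],M[0,0])); d=M.T@(np.array([x,y,p[2]])-p)
    turn=(t0-th+180)%360-180
    print('pos',p.round(4),'th',t0.round(2),'tilt',M[2,2].round(4),'shift mm',(d*1000).round(1),'turn',round(turn,1)); return d,turn
E
python3 - <<'E'
from h import *
c=dict(np.load('top0.npz')); P=cloud(c); hsv=cv2.cvtColor(c['color'],cv2.COLOR_RGB2HSV)
Hh,S,V=[hsv[...,i] for i in range(3)]
m=((P[...,2]>.03)&(P[...,2]<.06)&(P[...,0]>.36)&(P[...,0]<.62)).astype(np.uint8)
n,l,st,ce=cv2.connectedComponentsWithStats(m)
for nm,(u,v) in dict(A=(178,263),B=(242,262),C=(179,316),D=(241,316)).items():
    k=l[v,u]; q=P[l==k]; mu=np.array(cv2.minAreaRect(q[:,:2].astype(np.float32)*1000)[0])
    w=np.linalg.svd(q[:,:2]-q[:,:2].mean(0),full_matrices=False)[2][0]
    cap=P[(l==k)&(((Hh>45)&(Hh<90)&(S>110))|(((Hh<7)|(Hh>173))&(S>150)))]
    d=cap[:,:2].mean(0)*1000-mu; w=w*np.sign(w@d)
    print(nm,'mid',mu.round(1),'capdir',np.degrees(np.arctan2(w[1],w[0])).round(1),'dcap',np.linalg.norm(d).round(1),len(cap))
# wood rails
w=(Hh>8)&(Hh<22)&(S>90)&(V>60); w[:235]=0;w[300:]=0;w[:,:360]=0;w[:,455:]=0
q=P[w]; A=np.c_[q[:,:2],np.ones(len(q))]; co=np.linalg.lstsq(A,q[:,2],rcond=None)[0]; print('plane',co, 'slope',np.degrees(np.arctan(np.hypot(*co[:2]))),'dir',np.degrees(np.arctan2(co[1],co[0])))
rows=[]
for y in np.arange(-.31,-.16,.01):
    s=q[abs(q[:,1]-y)<.005][:,0]; mid=s.mean(); a=s[s<mid];b=s[s>mid]; rows.append((y,a.min(),a.max(),b.min(),b.max()))
rows=np.array(rows); 
for j in range(1,5): print(np.polyfit(rows[:,0],rows[:,j],1))
print(rows.mean(0),'ymax',q[:,1].max())
# black jar
j=(P[...,1]<-.32)&(P[...,1]>-.42)&(P[...,2]>.048)&(P[...,2]<.07)&(P[...,0]>.45)&(P[...,0]<.61)&~w&(abs(np.arange(640)-461)<12)
q=P[j]; print('black',len(q),cv2.minAreaRect(q[:,:2].astype(np.float32)*1000),q.min(0),q.max(0),np.median(q,0))
# tray
g=(V<95)&(S<60); g[:236]=0;g[300:]=0;g[:,:268]=0;g[:,345:]=0
g=g&(P[...,2]<.02)
v,u=np.nonzero(cv2.morphologyEx(g.astype(np.uint8),cv2.MORPH_OPEN,np.ones((5,5))));print('tray',cv2.minAreaRect(ray(c,u,v,.01)[:,:2].astype(np.float32)*1000))
# clip hinge: silver px ~ (740,367)/4
print('hinge',ray(c,[145+740/4],[230+367/4],.028))
plan(.5,-.35,0)
E
```

```text
A mid [552.7 285.4] capdir -141.9 dcap 44.4 138
B mid [554.8 133.5] capdir 127.4 dcap 41.3 104
C mid [428.1 277.6] capdir 95.0 dcap 41.7 78
D mid [428.7 133.7] capdir 141.8 dcap 39.6 63
plane [-0.3133046   0.51586722  0.35647548] slope 31.113295488382715 dir 121.27180554161559
[0.0428611 0.4936364]
[0.04357519 0.52053364]
[0.04746874 0.57240825]
[0.05233458 0.60341546]
[-0.24        0.48334973  0.51007559  0.56101575  0.59085516] ymax -0.05893362411316854
black 881 ((529.0218505859375, -373.8228759765625), (55.797462463378906, 142.22586059570312), 87.71806335449219) [ 0.45740349 -0.40357459  0.04801928] [ 0.60063938 -0.34323036  0.06816125] [ 0.52675867 -0.37445835  0.05704377]
tray ((541.73193359375, -13.340019226074219), (114.04617309570312, 155.9046173095703), 3.4457929134368896)
hinge [[ 0.41335136 -0.0711696   0.028     ]]
pos [ 0.2759 -0.5878  0.2302] th 25.14 tilt -1.0 shift mm [ 3.039e+02 -1.200e+02  3.000e-01] turn 25.1
```

Run:
```python
from h import *
from scipy.optimize import least_squares
c=dict(np.load('top0.npz')); P=cloud(c)
v,u=np.mgrid[:480,:640]
m=(u>=450)&(u<=474)&(v>=262)&(v<=284)&(P[...,2]>.035)
q=P[m]; yy=q[:,1]+ (-.05)*(q[:,0]-.53)*-1
f=lambda p:np.hypot(yy-p[0],q[:,2]-p[1])-.0205
r=least_squares(f,[-.37,.041],loss='soft_l1',f_scale=.001); print(r.x,np.abs(f(r.x)).mean(),m.sum())
# ends along x
for vv in range(244,302,2):
    print(vv,P[vv,461:465].mean(0).round(3), end=' ')
plan(.53,-.37,-2.8)
```

```text
[-0.37908976  0.04053004] 0.0014636217745632098 389
244 [ 0.59  -0.382  0.047] 246 [ 0.586 -0.384  0.041] 248 [ 0.579 -0.378  0.06 ] 250 [ 0.574 -0.378  0.06 ] 252 [ 0.57  -0.378  0.06 ] 254 [ 0.565 -0.377  0.061] 256 [ 0.56  -0.377  0.06 ] 258 [ 0.556 -0.378  0.058] 260 [ 0.551 -0.377  0.061] 262 [ 0.547 -0.377  0.058] 264 [ 0.542 -0.377  0.06 ] 266 [ 0.537 -0.376  0.061] 268 [ 0.532 -0.375  0.064] 270 [ 0.528 -0.376  0.059] 272 [ 0.523 -0.375  0.062] 274 [ 0.518 -0.374  0.064] 276 [ 0.514 -0.375  0.061] 278 [ 0.509 -0.374  0.063] 280 [ 0.505 -0.375  0.06 ] 282 [ 0.5   -0.374  0.06 ] 284 [ 0.496 -0.374  0.061] 286 [ 0.491 -0.374  0.06 ] 288 [ 0.487 -0.374  0.061] 290 [ 0.482 -0.374  0.059] 292 [ 0.478 -0.374  0.06 ] 294 [ 0.475 -0.385  0.017] 296 [ 0.469 -0.378  0.043] 298 [ 0.464 -0.376  0.05 ] 300 [ 0.46  -0.375  0.052] pos [ 0.2759 -0.5878  0.2302] th 25.14 tilt -1.0 shift mm [ 3.226e+02 -8.920e+01  2.000e-01] turn 27.9
```

Emit:
{"name": "apply_moves", "arguments": {
  "rows": [
    [[0.04,-0.0105,0,0,1],[0.04,-0.0105,0,0,1],[0.04,-0.0105,0,0,1],[0.04,-0.0105,0,0,1],[0.04,-0.0105,0,0,1],[0.04,-0.0105,0,0,1],[0.04,-0.0105,0,0,1],[0.039,-0.0085,0,0,1],[0,0,0,7,1],[0,0,0,7,1],[0,0,0,7,1],[0,0,0,7,1],[0,0,0.04,0,1],[0,0,0.04,0,1],[0,0,0.02,0,1],[0,0,0,0,1],[0,0,0,0,1]]
  ],
  "newtons": 25
}}

```text
clock: 1.8
tool_pos: [0.5303, -0.3787, 0.1314]
orientation: [-3.141, 0.078, 0.0]
wrist_force: [0.3, 0.1, 0.2]
grip_width: 0.0851
gripper_force: 0.0
```

Run:
```python
from h import *
plan(.53,-.378,-2.8); save('wrist','w1')
```

```text
pos [ 0.5303 -0.3787  0.1314] th -2.86 tilt -1.0 shift mm [-0.3 -0.7  0. ] turn -0.1
```

View pics/w1.png

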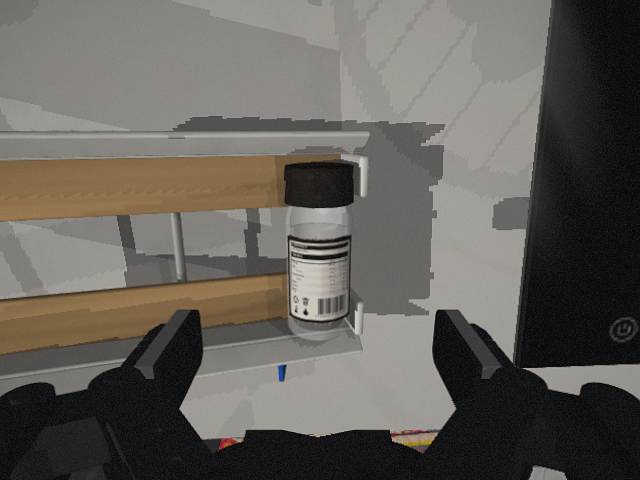

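Emit:
{"name": "apply_moves", "arguments": {
  "rows": [
    [[0,0,0.03,0,1],[0,0,0.03,0,1],[0,0,0.03,0,1],[0,0,0.017,0,1],[0,0,0,0,1],[0,0,0,0,0.3],[0,0,0,0,0.3],[0,0,0,0,0.3],[0,0,0,0,0.3],[0,0,0,0,0.3],[0,0,0,0,0.3],[0,0,0,0,0.3],[0,0,0,0,0.3]]
  ],
  "newtons": 30
}}

```text
clock: 3.15
tool_pos: [0.5312, -0.3795, 0.0263]
orientation: [3.139, -0.078, 0.005]
wrist_force: [-0.2, 1.0, 4.9]
grip_width: 0.0397
gripper_force: 30.4
```

Run:
```python
from h import *
plan(.54,-.01,90+3.4)
c=dict(np.load('top0.npz')); P=cloud(c)
g=(c['color'].max(-1)<95)&(P[...,2]<.03); 
for yy in (250,267,285): 
    i=np.nonzero(g[yy,255:360])[0]+255; print(yy,i.min(),i.max(), ray(c,[i.min(),i.max()],[yy,yy],.014).round(3).tolist())
for xx in (290,307,325):
    i=np.nonzero(g[230:310,xx])[0]+230; print(xx,i.min(),i.max(), ray(c,[xx,xx],[i.min(),i.max()],.014).round(3).tolist())
```

```text
pos [ 0.5312 -0.3795  0.0263] th -2.86 tilt -1.0 shift mm [  -9.7 -369.5   -0.7] turn -96.3
250 263 335 [[0.584, 0.087, 0.014], [0.583, -0.085, 0.014]]
267 255 336 [[0.543, 0.106, 0.014], [0.542, -0.087, 0.014]]
285 276 339 [[0.5, 0.056, 0.014], [0.499, -0.093, 0.014]]
290 246 292 [[0.593, 0.023, 0.014], [0.483, 0.023, 0.014]]
307 244 291 [[0.598, -0.018, 0.014], [0.486, -0.018, 0.014]]
325 243 309 [[0.6, -0.061, 0.014], [0.443, -0.06, 0.014]]
```

Emit:
{"name": "apply_moves", "arguments": {
  "rows": [
    [[0,0,-0.02,0,0.3],[0,0,-0.04,0,0.3],[0,0,-0.05,0,0.3],[0,0,-0.05,0,0.3],[-0.0012,-0.0457,0,0,0.3],[-0.0012,-0.0457,0,0,0.3],[-0.0012,-0.0457,0,0,0.3],[-0.0012,-0.0457,0,0,0.3],[-0.0012,-0.0457,0,0,0.3],[-0.0012,-0.0457,0,0,0.3],[-0.0012,-0.0457,0,0,0.3],[-0.0012,-0.0457,0,0,0.3],[0,0,0,-8,0.3],[0,0,0,-8,0.3],[0,0,0,-8,0.3],[0,0,0,-8,0.3],[0,0,0,-8,0.3],[0,0,0,-8,0.3],[0,0,0,-8,0.3],[0,0,0,-8,0.3]]
  ],
  "newtons": 40
}}

```text
clock: 5.15
tool_pos: [0.5383, -0.0132, 0.1843]
orientation: [-2.7, -1.605, 0.001]
wrist_force: [-0.3, 1.3, -1.3]
grip_width: 0.0397
gripper_force: 41.2
```

Emit:
{"name": "apply_moves", "arguments": {
  "rows": [
    [[0,0,0,-8,0.3],[0,0,0,-8,0.3],[0,0,0,-8,0.3],[0,0,0,-8,0.3],[0,0,0.04,0,0.3],[0,0,0.04,0,0.3],[0,0,0.03,0,0.3],[0,0,0,0,0.3],[0,0,0,0,0.3]]
  ]
}}

```text
clock: 6.05
tool_pos: [0.5388, -0.0129, 0.0746]
orientation: [-2.159, -2.281, 0.0]
wrist_force: [0.1, 0.2, -1.7]
grip_width: 0.0397
gripper_force: 41.2
```

Run:
```python
from h import *
plan(.54,-.014,94)
c=save('wrist','w2')
```

```text
pos [ 0.5388 -0.0129  0.0746] th 93.15 tilt -1.0 shift mm [-1.1  1.1 -0. ] turn -0.9
```

View pics/w2.png

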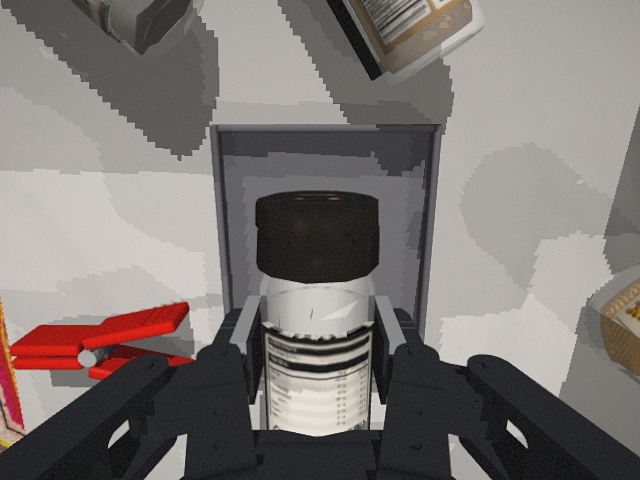

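Emit:
{"name": "apply_moves", "arguments": {
  "rows": [
    [[0,0,0.03,0,0.3],[0,0,0.02,0,0.3],[0,0,0.012,0,0.3],[0,0,0,0,0.3],[0,0,0,0,0.65],[0,0,0,0,0.65],[0,0,0,0,0.65],[0,0,0,0,0.65],[0,0,-0.02,0,0.65],[0,0,-0.05,0,0.65],[0,0,-0.05,0,0.65],[0,0,-0.02,0,1]]
  ]
}}

```text
clock: 7.3
tool_pos: [0.5412, -0.0125, 0.1573]
orientation: [2.156, 2.277, 0.01]
wrist_force: [1.3, 0.4, -0.6]
grip_width: 0.0685
gripper_force: 0.0
```

Emit:
{"name": "apply_moves", "arguments": {
  "rows": [
    [[0.0366,0.006,0,0,1],[0.0366,0.006,0,0,1],[0.0366,0.006,0,0,1],[0.0366,0.006,0,0,1],[0,0,0,-8.5,1],[0,0,0,-8.5,1],[0,0,0,-8.5,1],[0,0,0,-8.5,1],[0,0,0.03,0,1],[0,0,0,0,1]]
  ],
  "newtons": 25
}}

```text
clock: 8.3
tool_pos: [0.5522, 0.133, 0.1197]
orientation: [-1.397, -2.809, 0.008]
wrist_force: [-1.5, -0.5, 0.0]
grip_width: 0.0854
gripper_force: 0.0
```

Run:
```python
from h import *
plan(.5548,.1335,127.4)
c=save('wrist','w3'); t=save('top','t1')
a=cv2.resize(c['color'],(480,360)); b=cv2.resize(t['color'][230:350,145:345],(800,480)); b=cv2.resize(b,(320,192))
o=np.zeros((360,800,3),np.uint8);o[:,:480]=a;o[:192,480:]=b;cv2.imwrite('pics/m3.png',o[:,:,::-1])
```

```text
pos [0.5522 0.133  0.1197] th 127.12 tilt -1.0 shift mm [-1.1  2.4 -0. ] turn -0.3
```

View pics/m3.png

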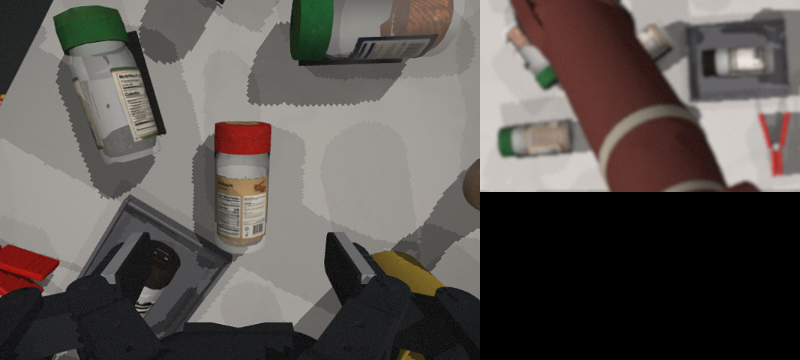

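Emit:
{"name": "apply_moves", "arguments": {
  "rows": [
    [[-0.001,0.0024,0.03,0,1],[0,0,0.04,0,1],[0,0,0.03,0,1],[0,0,0.007,0,1],[0,0,0,0,1],[0,0,0,0,0.35],[0,0,0,0,0.35],[0,0,0,0,0.35],[0,0,0,0,0.35],[0,0,0,0,0.35],[0,0,0,0,0.35],[0,0,0,0,0.35],[0,0,-0.02,0,0.35],[0,0,-0.04,0,0.35],[0,0,-0.05,0,0.35],[0,0,-0.05,0,0.35],[0,0,-0.03,0,0.35],[0,0,0,0,0.35]]
  ],
  "newtons": 40
}}

```text
clock: 10.2
tool_pos: [0.56, 0.1368, 0.2115]
orientation: [1.394, 2.805, 0.013]
wrist_force: [0.7, 1.1, -1.3]
grip_width: 0.0432
gripper_force: 41.9
```

Run:
```python
from h import *
plan(.538,-.2016,177.2)
```

```text
pos [0.56   0.1368 0.2115] th 127.13 tilt -0.9999 shift mm [-256.5 -221.8   -1.5] turn -50.1
```

Emit:
{"name": "apply_moves", "arguments": {
  "rows": [
    [[-0.032,-0.0277,0,0,0.35],[-0.032,-0.0277,0,0,0.35],[-0.032,-0.0277,0,0,0.35],[-0.032,-0.0277,0,0,0.35],[-0.032,-0.0277,0,0,0.35],[-0.032,-0.0277,0,0,0.35],[-0.032,-0.0277,0,0,0.35],[-0.032,-0.0277,0,0,0.35],[0,0,0,-8.35,0.35],[0,0,0,-8.35,0.35],[0,0,0,-8.35,0.35],[0,0,0,-8.35,0.35],[0,0,0,-8.35,0.35],[0,0,0,-8.35,0.35],[0,0,0.03,0,0.35],[0,0,0,0,0.35],[0,0,0,0,0.35]]
  ]
}}

```text
clock: 11.9
tool_pos: [0.5342, -0.2027, 0.1746]
orientation: [-0.076, -3.138, -0.001]
wrist_force: [0.0, 0.2, -0.7]
grip_width: 0.0428
gripper_force: 47.3
```

Run:
```python
from h import *
plan(.538,-.2016,177.2)
c=save('wrist','w4'); print(robot.read_state()['grip_width'])
```

```text
pos [ 0.5342 -0.2027  0.1746] th 177.24 tilt -1.0 shift mm [-3.7  1.3 -0. ] turn 0.0
0.04282397207203264
```

View pics/w4.png

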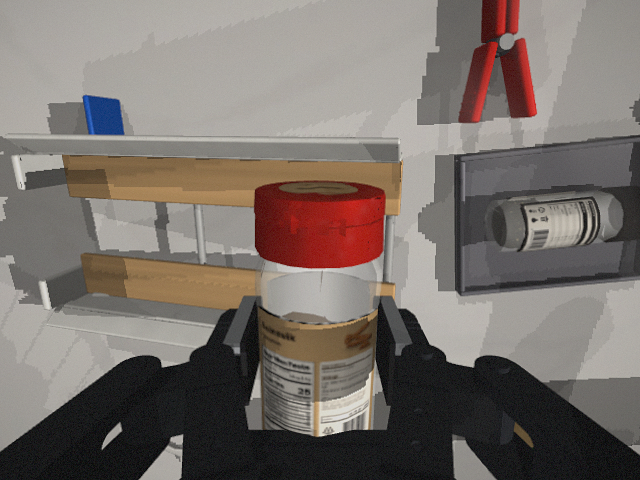

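Emit:
{"name": "apply_moves", "arguments": {
  "rows": [
    [[-0.0037,0.0013,0.03,0,0.35],[0,0,0.03,0,0.35],[0,0,0.02,0,0.35],[0,0,0.008,0,0.35],[0,0,0.004,0,0.35],[0,0,0,0,0.35]]
  ]
}}

```text
clock: 12.55
tool_pos: [0.5398, -0.2015, 0.0844]
orientation: [0.075, 3.139, -0.001]
wrist_force: [0.1, -0.1, -0.6]
grip_width: 0.0431
gripper_force: 47.4
```

Run:
```python
from h import *
plan(.538,-.2016,177.2); s=robot.read_state();print(s['wrist_force'],s['tool_pos'])
c=save('wrist','w5')
```

```text
pos [ 0.5398 -0.2015  0.0844] th 177.25 tilt -1.0 shift mm [ 1.8 -0.1 -0. ] turn 0.0
[ 0.08804437 -0.11949887 -0.62850035] [ 0.53981281 -0.2015418   0.08444597]
```

View pics/w5.png

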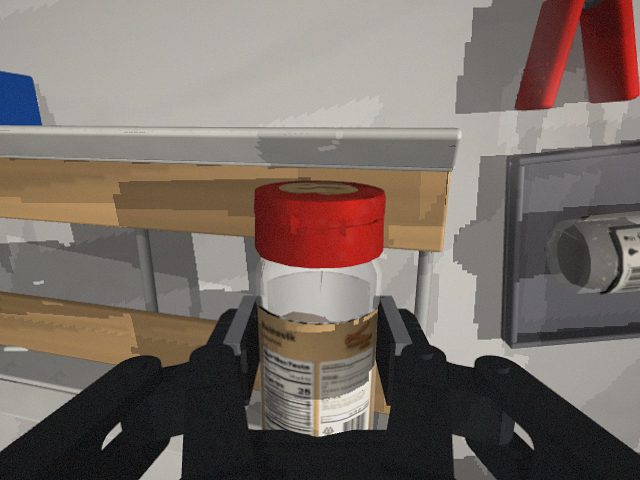

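Emit:
{"name": "apply_moves", "arguments": {
  "rows": [
    [[0.0015,0,0.002,0,0.35],[0,0,0.002,0,0.35],[0,0,0,0,0.35],[0,0,0,0,0.7],[0,0,0,0,0.7],[0,0,0,0,0.7],[0,0,-0.01,0,0.75],[0,0,-0.02,0,0.8],[0,0,-0.03,0,0.8],[0,0,-0.04,0,1],[0,0,0,0,1]]
  ]
}}

```text
clock: 13.7
tool_pos: [0.5412, -0.2009, 0.1852]
orientation: [0.075, 3.129, -0.002]
wrist_force: [1.0, -0.2, -0.5]
grip_width: 0.0854
gripper_force: 0.0
```

Emit:
{"name": "apply_moves", "arguments": {
  "rows": [
    [[0.0157,0.0412,0,0,1],[0.0157,0.0412,0,0,1],[0.0157,0.0412,0,0,1],[0.0157,0.0412,0,0,1],[0.0157,0.0412,0,0,1],[0.0157,0.0412,0,0,1],[0.0157,0.0412,0,0,1],[0.0157,0.0412,0,0,1],[0,0,0,7.1,1],[0,0,0,7.1,1],[0,0,0,7.1,1],[0,0,0,7.1,1],[0,0,0,7.1,1],[0,0,0.05,0,1],[0,0,0,0,1]]
  ]
}}

```text
clock: 15.2
tool_pos: [0.4241, 0.1321, 0.1256]
orientation: [-1.025, -2.96, 0.011]
wrist_force: [-1.3, 0.3, 0.1]
grip_width: 0.0853
gripper_force: 0.0
```

Run:
```python
from h import *
plan(.4287,.1337,141.8)
c=save('wrist','w6'); t=save('top','t2')
a=cv2.resize(c['color'],(480,360)); b=cv2.resize(t['color'][220:340,300:500],(320,192))
o=np.zeros((360,800,3),np.uint8);o[:,:480]=a;o[:192,480:]=b;cv2.imwrite('pics/m6.png',o[:,:,::-1])
```

```text
pos [0.4241 0.1321 0.1256] th 141.8 tilt -0.9999 shift mm [-2.6  4.1 -0.1] turn 0.0
```

View pics/m6.png

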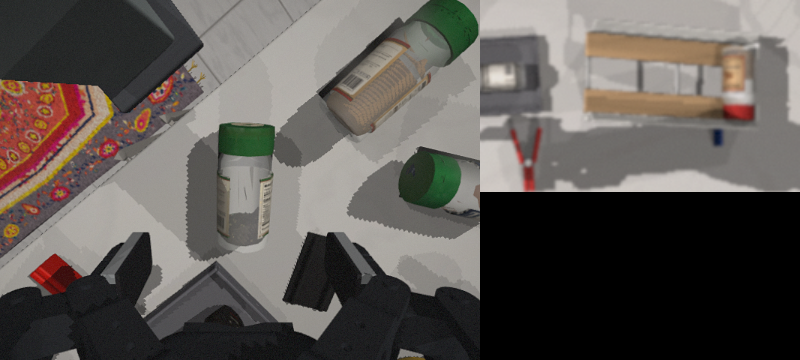

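Emit:
{"name": "apply_moves", "arguments": {
  "rows": [
    [[-0.001,0.002,0.03,0,1],[0,0,0.04,0,1],[0,0,0.03,0,1],[0,0,0.013,0,1],[0,0,0,0,1],[0,0,0,0,0.35],[0,0,0,0,0.35],[0,0,0,0,0.35],[0,0,0,0,0.35],[0,0,0,0,0.35],[0,0,0,0,0.35],[0,0,0,0,0.35],[0,0,-0.02,0,0.35],[0,0,-0.04,0,0.35],[0,0,-0.05,0,0.35],[0,0,-0.05,0,0.35],[0,0,-0.03,0,0.35],[0,0,0,0,0.35]]
  ],
  "newtons": 45
}}

```text
clock: 17.1
tool_pos: [0.4322, 0.1359, 0.211]
orientation: [1.027, 2.959, 0.01]
wrist_force: [0.1, 0.3, -1.5]
grip_width: 0.0431
gripper_force: 47.1
```

Run:
```python
from h import *
plan(.538,-.2016,177.2)
```

```text
pos [0.4322 0.1359 0.211 ] th 141.7 tilt -0.9999 shift mm [-2.922e+02 -1.994e+02  1.000e-01] turn -35.5
```

Emit:
{"name": "apply_moves", "arguments": {
  "rows": [
    [[-0.0365,-0.0249,0,0,0.35],[-0.0365,-0.0249,0,0,0.35],[-0.0365,-0.0249,0,0,0.35],[-0.0365,-0.0249,0,0,0.35],[-0.0365,-0.0249,0,0,0.35],[-0.0365,-0.0249,0,0,0.35],[-0.0365,-0.0249,0,0,0.35],[-0.0365,-0.0249,0,0,0.35],[0,0,0,-7.1,0.35],[0,0,0,-7.1,0.35],[0,0,0,-7.1,0.35],[0,0,0,-7.1,0.35],[0,0,0,-7.1,0.35],[0,0,0.04,0,0.35],[0,0,0.04,0,0.35],[0,0,0.02,0,0.35],[0,0,0,0,0.35],[0,0,0,0,0.35],[0,0,0,0,0.35]]
  ]
}}

```text
clock: 19.0
tool_pos: [0.5357, -0.2025, 0.107]
orientation: [0.075, 3.141, -0.0]
wrist_force: [1.2, -0.2, -1.2]
grip_width: 0.0429
gripper_force: 46.5
```

Run:
```python
from h import *
plan(.538,-.2016,177.2); print(robot.read_state()['grip_width'],robot.read_state()['wrist_force'])
c=save('wrist','w7')
```

```text
pos [ 0.5357 -0.2025  0.107 ] th 177.25 tilt -1.0 shift mm [-2.3  1.   0. ] turn 0.0
0.04285126405807001 [ 1.17882018 -0.24107115 -1.1516393 ]
```

View pics/w7.png

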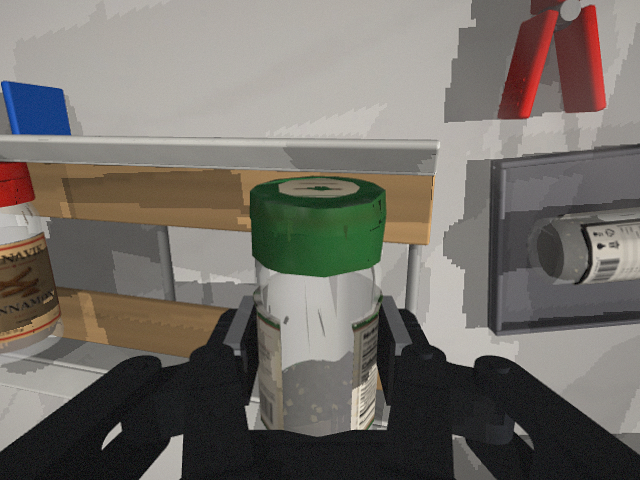

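Emit:
{"name": "apply_moves", "arguments": {
  "rows": [
    [[-0.0015,0.001,0.01,0,0.35],[0,0,0.01,0,0.35],[0,0,0.006,0,0.35],[0,0,0,0,0.35],[0,0,0,0,0.7],[0,0,0,0,0.7],[0,0,0,0,0.7],[0,0,-0.01,0,0.75],[0,0,-0.02,0,0.8],[0,0,-0.03,0,0.8],[0,0,-0.04,0,1],[0,0,0,0,1]]
  ]
}}

```text
clock: 20.25
tool_pos: [0.5412, -0.2009, 0.186]
orientation: [0.075, 3.13, -0.002]
wrist_force: [0.6, 0.4, 0.4]
grip_width: 0.0853
gripper_force: 0.0
```

Emit:
{"name": "apply_moves", "arguments": {
  "rows": [
    [[0.0133,0.0473,0,0,1],[0.0133,0.0473,0,0,1],[0.0133,0.0473,0,0,1],[0.0133,0.0473,0,0,1],[0.0133,0.0473,0,0,1],[0.0133,0.0473,0,0,1],[0.0133,0.0473,0,0,1],[0.0133,0.0473,0,0,1],[0.0133,0.0473,0,0,1],[0.0133,0.0473,0,0,1],[0,0,0,8.2,1],[0,0,0,8.2,1],[0,0,0,8.2,1],[0,0,0,8.2,1],[0,0,0,8.2,1],[0,0,0,8.2,1],[0,0,0,8.2,1],[0,0,0,8.2,1],[0,0,0,8.2,1],[0,0,0,8.2,1]]
  ]
}}

```text
clock: 22.25
tool_pos: [0.4267, 0.2775, 0.1802]
orientation: [-2.123, -2.315, 0.001]
wrist_force: [0.3, 0.7, -0.3]
grip_width: 0.0853
gripper_force: 0.0
```

```bash
cat >> h.py <<'E'
def caps(f):
    c=save('top',f); P=cloud(c); hsv=cv2.cvtColor(c['color'],cv2.COLOR_RGB2HSV); H,S=hsv[...,0],hsv[...,1]
    for nm,k in dict(green=(H>45)&(H<90)&(S>100),red=((H<7)|(H>173))&(S>150)).items():
        m=(k&(P[...,0]>.36)&(P[...,0]<.65)&(P[...,2]>.0)&(P[...,2]<.15)).astype(np.uint8)
        n,l,st,ce=cv2.connectedComponentsWithStats(m)
        for i in range(1,n):
            if st[i,4]>25: print(nm,ce[i].round(),st[i,4],np.median(P[l==i],0).round(3))
    return c
def wjar():
    """lying jar below the wrist camera: top points in tool frame (mm)"""
    c=save('wrist','wj'); P=cloud(c); s=robot.read_state(); M=R.from_rotvec(s['orientation']).as_matrix()
    T=(P-s['tool_pos'])@M; m=(P[...,2]>.035)&(P[...,2]<.06)&(abs(T[...,1])<.042)&(abs(T[...,0])<.075)&(c['z_map']>0)
    q=T[m][:,:2]*1000
    if len(q)<100: print('none',len(q)); return
    w=np.linalg.svd(q-q.mean(0),full_matrices=False)[2][0]; w*=np.sign(w[0])
    print('jar in tool: x',np.percentile(q[:,0],[1,99]).round(1),'y',np.percentile(q[:,1],[2,98]).round(1),np.median(q[:,1]).round(1),'tilt',np.degrees(np.arctan2(w[1],w[0])).round(1))
E
python3 - <<'E'
from h import *
plan(.4281,.2776,95); wjar(); caps('t3')
E
```

```text
pos [0.4267 0.2775 0.1802] th 94.94 tilt -1.0 shift mm [-0.   1.5 -0. ] turn -0.1
jar in tool: x [-49.4  52.7] y [-18.   21.3] 1.5 tilt -1.3
green [189. 276.] 152 [0.52  0.255 0.044]
green [443. 288.] 109 [ 0.486 -0.325  0.075]
green [160. 318.] 84 [0.422 0.319 0.044]
red [462. 290.] 116 [ 0.482 -0.371  0.064]
red [335. 310.] 30 [ 0.439 -0.083  0.028]
red [323. 311.] 26 [ 0.437 -0.055  0.027]
red [330. 332.] 68 [ 0.392 -0.071  0.027]
```

Emit:
{"name": "apply_moves", "arguments": {
  "rows": [
    [[0.0015,0.0015,0.04,0,1],[0,0,0.04,0,1],[0,0,0.04,0,1],[0,0,0.03,0,1],[0,0,0.018,0,1],[0,0,0,0,1],[0,0,0,0,0.35],[0,0,0,0,0.35],[0,0,0,0,0.35],[0,0,0,0,0.35],[0,0,0,0,0.35],[0,0,0,0,0.35],[0,0,0,0,0.35],[0,0,-0.02,0,0.35],[0,0,-0.04,0,0.35],[0,0,-0.05,0,0.35],[0,0,-0.05,0,0.35],[0,0,-0.03,0,0.35],[0,0,0,0,0.35],[0,0,0,0,0.35]]
  ]
}}

```text
clock: 24.35
tool_pos: [0.4285, 0.2784, 0.203]
orientation: [2.117, 2.32, 0.002]
wrist_force: [-0.8, 0.4, -1.6]
grip_width: 0.0432
gripper_force: 46.4
```

Run:
```python
from h import *
plan(.538,-.2016,177.2)
```

```text
pos [0.4285 0.2784 0.203 ] th 95.23 tilt -1.0 shift mm [-488.    65.3    0. ] turn -82.0
```

Emit:
{"name": "apply_moves", "arguments": {
  "rows": [
    [[-0.0488,0.0065,0,0,0.35],[-0.0488,0.0065,0,0,0.35],[-0.0488,0.0065,0,0,0.35],[-0.0488,0.0065,0,0,0.35],[-0.0488,0.0065,0,0,0.35],[-0.0488,0.0065,0,0,0.35],[-0.0488,0.0065,0,0,0.35],[-0.0488,0.0065,0,0,0.35],[-0.0488,0.0065,0,0,0.35],[-0.0488,0.0065,0,0,0.35],[0,0,0,-8.2,0.35],[0,0,0,-8.2,0.35],[0,0,0,-8.2,0.35],[0,0,0,-8.2,0.35],[0,0,0,-8.2,0.35],[0,0,0,-8.2,0.35],[0,0,0,-8.2,0.35],[0,0,0,-8.2,0.35],[0,0,0,-8.2,0.35],[0,0,0,-8.2,0.35]]
  ]
}}

```text
clock: 26.35
tool_pos: [0.5363, -0.201, 0.1998]
orientation: [-0.065, -3.136, -0.002]
wrist_force: [0.2, -0.1, -0.7]
grip_width: 0.0433
gripper_force: 46.3
```

Emit:
{"name": "apply_moves", "arguments": {
  "rows": [
    [[0,0,0.04,0,0.35],[0,0,0.04,0,0.35],[0,0,0.015,0,0.35],[0,0,0,0,0.35],[0,0,0,0,0.35],[0,0,0,0,0.35]]
  ]
}}

```text
clock: 26.95
tool_pos: [0.5393, -0.2011, 0.109]
orientation: [0.075, 3.137, -0.001]
wrist_force: [-0.4, 0.4, -0.5]
grip_width: 0.0431
gripper_force: 46.3
```

Run:
```python
from h import *
plan(.538,-.2016,177.2); c=save('wrist','w8')
P=cloud(c); hsv=cv2.cvtColor(c['color'],cv2.COLOR_RGB2HSV); k=(hsv[...,0]>45)&(hsv[...,0]<90)&(hsv[...,1]>100)
k7=dict(np.load('w7.npz')); h7=cv2.cvtColor(k7['color'],cv2.COLOR_RGB2HSV); q7=(h7[...,0]>45)&(h7[...,0]<90)&(h7[...,1]>100)
for n,m in(('now',k),('prev',q7)):
    m=m.copy(); m[:,:225]=0; m[:,410:]=0; v,u=np.nonzero(m); print(n,u.min(),u.max(),v.min(),v.max(),u.mean(),v.mean())
```

```text
pos [ 0.5393 -0.2011  0.109 ] th 177.26 tilt -1.0 shift mm [ 1.3 -0.6 -0. ] turn 0.1
now 225 407 186 479 316.5140512820513 236.8468717948718
prev 225 409 177 479 318.86579394423904 235.18387129009693
```

Emit:
{"name": "apply_moves", "arguments": {
  "rows": [
    [[0.0015,-0.0005,0.01,0,0.35],[0,0,0.01,0,0.35],[0,0,0.008,0,0.35],[0,0,0,0,0.35],[0,0,0,0,0.7],[0,0,0,0,0.7],[0,0,0,0,0.7],[0,0,-0.01,0,0.75],[0,0,-0.02,0,0.8],[0,0,-0.03,0,0.8],[0,0,-0.04,0,1],[0,0,0,0,1]]
  ]
}}

```text
clock: 28.2
tool_pos: [0.5403, -0.2012, 0.1853]
orientation: [0.075, 3.129, -0.003]
wrist_force: [-0.0, -0.3, -0.2]
grip_width: 0.0853
gripper_force: 0.0
```

Emit:
{"name": "apply_moves", "arguments": {
  "rows": [
    [[0.0009,0.0487,0,0,1],[0.0009,0.0487,0,0,1],[0.0009,0.0487,0,0,1],[0.0009,0.0487,0,0,1],[0.0009,0.0487,0,0,1],[0.0009,0.0487,0,0,1],[0.0009,0.0487,0,0,1],[0.0009,0.0487,0,0,1],[0.0009,0.0487,0,0,1],[0.0009,0.0487,0,0,1],[0,0,0,-8.2,1],[0,0,0,-8.2,1],[0,0,0,-8.2,1],[0,0,0,-8.2,1],[0,0,0,-8.2,1],[0,0,0,0,1],[0,0,0,0,1],[0,0,0,0,1]]
  ]
}}

```text
clock: 30.0
tool_pos: [0.5507, 0.2853, 0.1794]
orientation: [1.026, -2.969, 0.0]
wrist_force: [-0.4, -0.8, -0.2]
grip_width: 0.0855
gripper_force: 0.0
```

Run:
```python
from h import *
plan(.5527,.2854,218.1); wjar(); caps('t4')
```

```text
pos [0.5507 0.2853 0.1794] th -141.87 tilt -1.0 shift mm [-1.6 -1.2 -0. ] turn 0.0
jar in tool: x [-51.6  50.8] y [-20.2  19.1] -0.7 tilt -0.3
green [433. 287.] 229 [ 0.488 -0.299  0.08 ]
red [462. 290.] 109 [ 0.482 -0.373  0.064]
red [335. 310.] 47 [ 0.44  -0.083  0.027]
red [323. 311.] 31 [ 0.436 -0.055  0.026]
red [330. 331.] 66 [ 0.392 -0.071  0.026]
```

Emit:
{"name": "apply_moves", "arguments": {
  "rows": [
    [[-0.0005,-0.0005,0.04,0,1],[0,0,0.04,0,1],[0,0,0.04,0,1],[0,0,0.03,0,1],[0,0,0.017,0,1],[0,0,0,0,1],[0,0,0,0,0.35],[0,0,0,0,0.35],[0,0,0,0,0.35],[0,0,0,0,0.35],[0,0,0,0,0.35],[0,0,0,0,0.35],[0,0,0,0,0.35],[0,0,-0.02,0,0.35],[0,0,-0.04,0,0.35],[0,0,-0.05,0,0.35],[0,0,-0.05,0,0.35],[0,0,-0.03,0,0.35],[0,0,0,0,0.35],[0,0,0,0,0.35]]
  ]
}}

```text
clock: 32.1
tool_pos: [0.5513, 0.2849, 0.2028]
orientation: [-1.029, 2.968, -0.001]
wrist_force: [-0.1, -0.3, -2.4]
grip_width: 0.0434
gripper_force: 46.3
```

Run:
```python
from h import *
plan(.538,-.2016,177.2)
```

```text
pos [0.5513 0.2849 0.2028] th -141.76 tilt -1.0 shift mm [ 3.116e+02 -3.739e+02  1.000e-01] turn 41.0
```

Emit:
{"name": "apply_moves", "arguments": {
  "rows": [
    [[0.0312,-0.0374,0,0,0.35],[0.0312,-0.0374,0,0,0.35],[0.0312,-0.0374,0,0,0.35],[0.0312,-0.0374,0,0,0.35],[0.0312,-0.0374,0,0,0.35],[0.0312,-0.0374,0,0,0.35],[0.0312,-0.0374,0,0,0.35],[0.0312,-0.0374,0,0,0.35],[0.0312,-0.0374,0,0,0.35],[0.0312,-0.0374,0,0,0.35],[0,0,0,8.2,0.35],[0,0,0,8.2,0.35],[0,0,0,8.2,0.35],[0,0,0,8.2,0.35],[0,0,0,8.2,0.35],[0,0,0.04,0,0.35],[0,0,0.04,0,0.35],[0,0,0.015,0,0.35],[0,0,0,0,0.35],[0,0,0,0,0.35]]
  ]
}}

```text
clock: 34.1
tool_pos: [0.5385, -0.2014, 0.1077]
orientation: [0.075, 3.14, 0.001]
wrist_force: [0.2, 0.1, -1.7]
grip_width: 0.043
gripper_force: 46.4
```

Run:
```python
from h import *
plan(.538,-.2016,177.2); c=save('wrist','w9'); h=cv2.cvtColor(c['color'],cv2.COLOR_RGB2HSV); m=(h[...,0]>45)&(h[...,0]<90)&(h[...,1]>100)
m[:,:240]=0; m[:,400:]=0; v,u=np.nonzero(m); print(v.min(),np.percentile(v,[1,50]),u.mean())
```

```text
pos [ 0.5385 -0.2014  0.1077] th 177.25 tilt -1.0 shift mm [ 0.5 -0.3 -0. ] turn 0.1
180 [182. 226.] 317.07813496038614
```

View pics/w9.png

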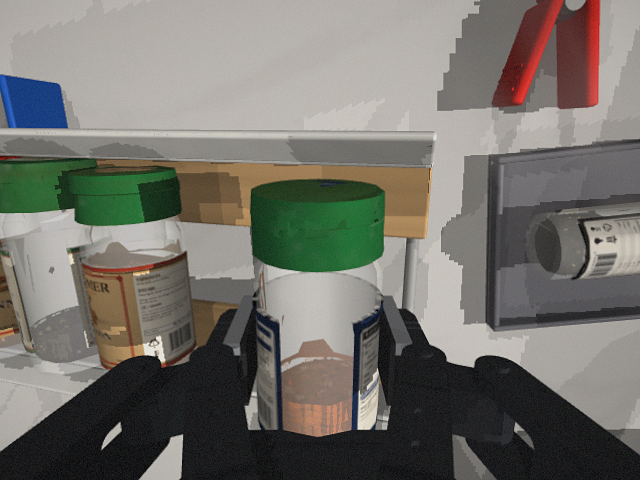

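Emit:
{"name": "apply_moves", "arguments": {
  "rows": [
    [[0,0,0.01,0,0.35],[0,0,0.01,0,0.35],[0,0,0.007,0,0.35],[0,0,0,0,0.35],[0,0,0,0,0.7],[0,0,0,0,0.7],[0,0,0,0,0.7],[0,0,-0.01,0,0.7],[0,0,-0.02,0,0.75],[0,0,-0.03,0,0.8],[0,0,-0.04,0,0.8],[0,0,0,0,0.8],[0.026,0.0315,0,0,1],[0.026,0.0315,0,0,1],[0.026,0.0315,0,0,1],[0.026,0.0315,0,0,1],[0,0,0,0,1],[0,0,0,0,1]]
  ]
}}

```text
clock: 35.95
tool_pos: [0.44, -0.0703, 0.1808]
orientation: [0.072, 3.14, -0.001]
wrist_force: [0.5, 0.5, -0.2]
grip_width: 0.0853
gripper_force: 0.0
```

```bash
cat >> h.py <<'E'
def clip(c):
    h=cv2.cvtColor(c['color'],cv2.COLOR_RGB2HSV); m=(((h[...,0]<8)|(h[...,0]>172))&(h[...,1]>150)&(h[...,2]>60)).astype(np.uint8)
    P=cloud(c); m&=((P[...,2]>.015)&(P[...,2]<.045)&(P[...,0]<.6)&(c['z_map']>0)).astype(np.uint8)
    n,l,st,ce=cv2.connectedComponentsWithStats(cv2.dilate(m,np.ones((9,9)))); k=1+st[1:,4].argmax(); m=(m>0)&(l==k)
    m&=P[...,2]>.024
    v,u=np.nonzero(m); q=ray(c,u,v,.028)[:,:2]*1000; return m,q
E
python3 - <<'E'
from h import *
plan(.44,-.07,180); caps('t5')
c=save('wrist','w10'); m,q=clip(c)
for n,cc in(('wrist',c),('top',dict(np.load('t5.npz')))):
    m,q=clip(cc); r=cv2.minAreaRect(q.astype(np.float32)); print(n,len(q),q.mean(0),r, np.ptp(q,axis=0))
E
```

```text
pos [ 0.44   -0.0703  0.1808] th 177.37 tilt -1.0 shift mm [ 0.   0.3 -0. ] turn -2.6
green [424. 286.] 399 [ 0.489 -0.278  0.087]
red [462. 290.] 119 [ 0.482 -0.371  0.064]
wrist 2060 [414.56059414 -67.07373229] ((416.0359802246094, -66.5270004272461), (44.88689041137695, 90.39952850341797), 84.7660140991211) [91.84943864 44.8814855 ]Traceback (most recent call last):
  File "<stdin>", line 5, in <module>
  File "h.py", line 42, in clip
    n,l,st,ce=cv2.connectedComponentsWithStats(cv2.dilate(m,np.ones((9,9)))); k=1+st[1:,4].argmax(); m=(m>0)&(l==k)
                                                                                  ~~~~~~~~~~~~~~~^^
ValueError: attempt to get argmax of an empty sequence
```

View pics/w10.png

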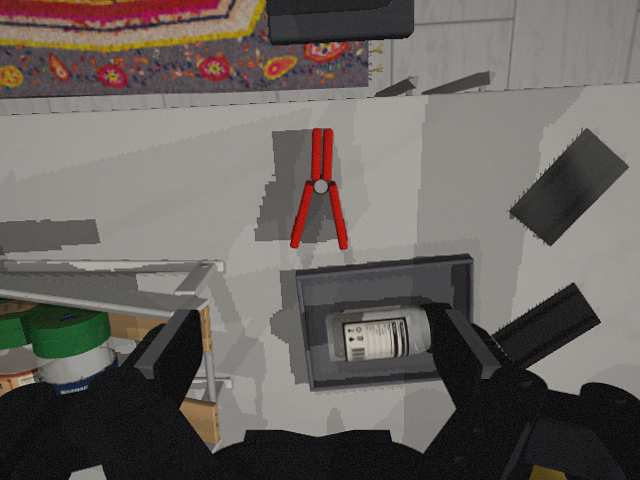

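Clip: jaws tip at (322,128), hinge (320,187), handle ends (295,248)/(344,248); jars are in the chute on the left.

Run:
```python
from h import *
c=dict(np.load('w10.npz')); 
m,q=clip(c); v,u=np.nonzero(m)
print('jawtip px',u[v<140].mean(),v.min(),'handles',u[(v>238)].mean(),v.max())
p=ray(c,[u[v<140].mean(),320.5,u[v>238].mean()],[v.min(),187,v.max()],.028); print(p.round(4))
ax=p[0]-p[2]; th=np.degrees(np.arctan2(ax[1],ax[0])); print('len',np.linalg.norm(ax),'jaw az',th)
hinge=p[0]-ax/np.linalg.norm(ax)*.042; g=hinge-ax/np.linalg.norm(ax)*.031; print('hinge',hinge,'grip',g)
plan(g[0],g[1],th)
t=dict(np.load('t5.npz')); cv2.imwrite('pics/t5c.png',cv2.resize(t['color'][220:340,300:500,::-1],(800,480)))
```

```text
jawtip px 322.0497512437811 129 handles 320.5859872611465 249
[[ 0.3712 -0.0637  0.028 ]
 [ 0.413  -0.0668  0.028 ]
 [ 0.4619 -0.069   0.028 ]]
len 0.09086511799580567 jaw az 176.69471691098084
hinge [ 0.41310872 -0.06615914  0.028     ] grip [ 0.44405715 -0.06794648  0.028     ]
pos [ 0.441  -0.0717  0.1805] th 177.16 tilt -1.0 shift mm [-2.9  3.9  0. ] turn 0.5
```

Emit:
{"name": "apply_moves", "arguments": {
  "rows": [
    [[-0.003,0.003,0.04,0.5,1],[0,0,0.04,0,1],[0,0,0.04,0,1],[0,0,0.03,0,1],[0,0,0.015,0,1],[0,0,0.009,0,1],[0,0,0,0,1],[0,0,0,0,0.25],[0,0,0,0,0.25],[0,0,0,0,0.25],[0,0,0,0,0.25],[0,0,0,0,0.25],[0,0,0,0,0.25],[0,0,0,0,0.25],[0,0,0,0,0.25],[0,0,0,0,0.25]]
  ],
  "newtons": 30
}}

```text
clock: 37.65
tool_pos: [0.4449, -0.0682, 0.0078]
orientation: [0.09, 3.136, -0.001]
wrist_force: [0.9, -0.8, 8.3]
grip_width: 0.0219
gripper_force: 20.5
```

Run:
```python
from h import *
plan(.44,-.07,177); c=save('wrist','w11'); m,q=clip(c); s=robot.read_state(); M=R.from_rotvec(s['orientation']).as_matrix()
t=(np.c_[q/1000,np.full(len(q),.028)]-s['tool_pos'])@M*1000
print(s['grip_width'],len(t),np.percentile(t[:,0],[0,1,50,99]).round(1)); f=t[t[:,0]>t[:,0].max()-8]; print('jaws y',f[:,1].min(),f[:,1].max())
```

```text
pos [ 0.4449 -0.0682  0.0078] th 176.73 tilt -1.0 shift mm [ 4.8 -2.  -0. ] turn -0.3
0.021880766657657206 5197 [-16.8 -15.6  34.4  73.8]
jaws y 9.002789623807661 16.982934655329057
```

Emit:
{"name": "apply_moves", "arguments": {
  "rows": [
    [[0,0,-0.02,0,0.25],[0,0,-0.04,0,0.25],[0,0,-0.05,0,0.25],[0,0,-0.04,0,0.25],[0,0,0,8.55,0.25],[0,0,0,8.55,0.25],[0,0,0,8.55,0.25],[0,0,0,8.55,0.25],[0,0,0,8.55,0.25],[0,0,0,8.55,0.25],[0,0,0,8.55,0.25],[0,0,0,8.55,0.25],[0,0,0,8.55,0.25],[0,0,0,8.55,0.25],[0,0,0,8.55,0.25],[0,0,0,8.55,0.25],[0,0,0,8.55,0.25],[0,0,0,8.55,0.25],[0,0,0,8.55,0.25],[0,0,0,0,0.25]]
  ],
  "newtons": 40
}}

```text
clock: 39.7
tool_pos: [0.443, -0.0677, 0.1567]
orientation: [2.864, 1.291, 0.0]
wrist_force: [-0.1, 0.6, -0.0]
grip_width: 0.0218
gripper_force: 19.9
```

Emit:
{"name": "apply_moves", "arguments": {
  "rows": [
    [[0,0,0,8.55,0.25],[0,0,0,8.55,0.25],[0,0,0,8.55,0.25],[0,0,0,8.55,0.25],[0,0,0,8.55,0.25],[0,0,0,8.55,0.25],[-0.043,0,0,0,0.25],[-0.043,0,0,0,0.25],[0,0.047,0,0,0.25],[0,0.047,0,0,0.25],[0,0.047,0,0,0.25],[0,0.047,0,0,0.25],[0,0.047,0,0,0.25],[0,0.047,0,0,0.25],[0,0,0,0,0.25],[0,0,0,0,0.25]]
  ]
}}

```text
clock: 41.3
tool_pos: [0.3428, -0.3461, 0.1561]
orientation: [-3.14, 0.078, 0.001]
wrist_force: [0.5, 0.6, 0.4]
grip_width: 0.022
gripper_force: 19.9
```

```bash
cat >> h.py <<'E'
def tab(f):
    c=save('wrist',f); s=robot.read_state(); M=R.from_rotvec(s['orientation']).as_matrix(); print(s['grip_width'],s['gripper_force'])
    h=cv2.cvtColor(c['color'],cv2.COLOR_RGB2HSV); P=cloud(c)
    b=(h[...,0]>108)&(h[...,0]<130)&(h[...,1]>120)&(h[...,2]>40)&(abs(P[...,1]+.345)<.04)&(P[...,0]<.5)
    top=b&(P[...,2]>.036); T=((P-s['tool_pos'])@M)*1000
    for n,m in(('tab',b),('tabtop',top)):
        if m.sum()>5: print(n,m.sum(),'tool x',np.percentile(T[m][:,0],[2,50,98]).round(1),'y',np.percentile(T[m][:,1],[2,50,98]).round(1),'world',np.median(P[m],0).round(4),P[m].min(0).round(3),P[m].max(0).round(3))
    r=((h[...,0]<8)|(h[...,0]>172))&(h[...,1]>150)&(h[...,2]>60)&(abs(T[...,1])<40)&(T[...,0]>0)&(T[...,0]<90)&(abs(T[...,2])<60)
    v,u=np.nonzero(r); q=T[r]; k=q[:,0]>q[:,0].max()-12; print('clip tip x',np.percentile(q[:,0],99).round(1),'jaws y',np.percentile(q[k][:,1],[1,25,75,99]).round(1),'mid',((q[k][:,1].min()+q[k][:,1].max())/2).round(1),'z',np.percentile(q[k][:,2],[2,98]).round(1))
E
python3 - <<'E'
from h import *
plan(.34,-.345,-2.8); tab('w12')
E
```

```text
pos [ 0.3428 -0.3461  0.1561] th -2.83 tilt -1.0 shift mm [-2.8 -1.   0. ] turn -0.0
0.021906930470399166 19.944742619991302
tab 255 tool x [ 92.3 105.6 118.9] y [-1.9 -0.2  1.1] world [ 0.4487 -0.3489  0.044 ] [ 0.416 -0.351  0.008] [ 0.463 -0.347  0.299]
tabtop 245 tool x [ 92.5 106.7 118.9] y [-1.9 -0.1  1.1] world [ 0.4497 -0.349   0.044 ] [ 0.416 -0.351  0.037] [ 0.463 -0.347  0.299]
clip tip x 72.6 jaws y [-15.6 -11.3  12.6  17. ] mid 0.6 z [-20.5  -2.4]
```

View pics/w12.png

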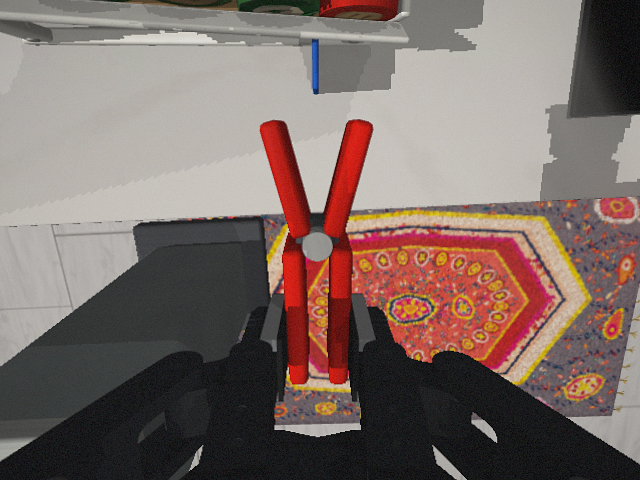

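Emit:
{"name": "apply_moves", "arguments": {
  "rows": [
    [[0,-0.0005,0.04,0,0.25],[0,0,0.04,0,0.25],[0,0,0.04,0,0.25],[0,0,0.02,0,0.25],[0,0,0.006,0,0.25],[0,0,0,0,0.25],[0,0,0,0,0.25],[0,0,0,0,0.25]]
  ]
}}

```text
clock: 42.15
tool_pos: [0.3445, -0.3453, 0.0117]
orientation: [3.139, -0.076, 0.004]
wrist_force: [-0.8, 0.7, -0.1]
grip_width: 0.0217
gripper_force: 19.9
```

Run:
```python
from h import *
plan(.34,-.345,-2.8); tab('w13'); print(robot.read_state()['wrist_force'])
```

```text
pos [ 0.3445 -0.3453  0.0117] th -2.76 tilt -1.0 shift mm [-4.5 -0.1 -0. ] turn 0.0
0.021925860254700624 19.94917184114456
tab 775 tool x [ 90.9  95.4 101.9] y [-2.8 -1.   0.7] world [ 0.4397 -0.3488  0.0437] [ 0.417 -0.351  0.004] [ 0.447 -0.347  0.155]
tabtop 665 tool x [ 91.   96.4 101.9] y [-2.8 -1.   0.7] world [ 0.4406 -0.3489  0.0439] [ 0.417 -0.351  0.036] [ 0.447 -0.347  0.155]
clip tip x 73.1 jaws y [-17.6 -13.1  11.   15.4] mid -1.2 z [-20.5  -2. ]
[-0.337092    0.05979786 -0.19865047]
```

Emit:
{"name": "apply_moves", "arguments": {
  "rows": [
    [[0.012,0,0,0,0.25],[0.012,0,0,0,0.25],[0.012,0,0,0,0.25],[0.011,0,0,0,0.25],[0,0,0,0,0.25],[0,0,0,0,0.25],[0,0,0,0,0.25]]
  ]
}}

```text
clock: 42.9
tool_pos: [0.3905, -0.3473, 0.0103]
orientation: [3.14, -0.077, 0.0]
wrist_force: [-0.8, 0.2, 0.1]
grip_width: 0.0217
gripper_force: 19.9
```

Run:
```python
from h import *
plan(.394,-.345,-2.8); tab('w14'); print(robot.read_state()['wrist_force'])
```

```text
pos [ 0.3905 -0.3473  0.0103] th -2.82 tilt -1.0 shift mm [ 3.4 -2.4  0. ] turn -0.0
0.021316007429005007 19.92693990468979
tab 984 tool x [45.9 57.7 68.4] y [-2.7 -1.   0.9] world [ 0.448  -0.3491  0.044 ] [ 0.43  -0.352  0.021] [ 0.463 -0.346  0.153]
tabtop 976 tool x [46.2 57.8 68.4] y [-2.7 -1.   0.9] world [ 0.4482 -0.3491  0.044 ] [ 0.435 -0.352  0.041] [ 0.463 -0.347  0.153]
clip tip x 89.8 jaws y [ 2.8 12.6 28.6 39.4] mid 20.6 z [-57.3 -42.1]
[-0.22313957  0.25346683 -0.25860951]
```

Emit:
{"name": "apply_moves", "arguments": {
  "rows": [
    [[0.002,0,0.001,0,0.25],[0,0,0,0,0.25],[0,0,0,0,0.35],[0,0,0,0,0.45],[0,0,0,0,0.55],[0,0,0,0,0.7],[0,0,0,0,0.7],[0,0,0,0,0.7],[0,0,0,0,0.7],[0,0,-0.01,0,0.7],[0,0,-0.02,0,0.7],[0,0,-0.04,0,0.7],[0,0,-0.05,0,0.7],[-0.03,0,-0.04,0,0.7],[-0.03,0,0,0,0.7],[0,0,0,0,0.7],[0,0,0,0,0.7]]
  ]
}}

```text
clock: 44.65
tool_pos: [0.3322, -0.3444, 0.1702]
orientation: [3.14, -0.079, 0.002]
wrist_force: [0.3, 0.6, -0.1]
grip_width: 0.0595
gripper_force: 0.0
```

Run:
```python
from h import *
plan(.34,-.345,-2.8); c=save('wrist','w15'); P=cloud(c)
m,q=clip(c); print('clip',len(q),q.min(0),q.max(0),cv2.minAreaRect(q.astype(np.float32)), 'z',np.percentile(P[m][:,2],[2,50,98]))
d=np.array([np.cos(np.radians(-2.8)),np.sin(np.radians(-2.8))])*1000; n=np.array([-d[1],d[0]])/1000; d/=1000
s=q@d; 
for lo in np.arange(s.min(),s.max(),10):
    k=(s>=lo)&(s<lo+10); t=(q[k]@n) if k.sum() else [0]; print(round(lo),k.sum(),np.min(t).round(1),np.max(t).round(1))
print('tab',np.array([.4515,-.349])@d*1000,np.array([.4515,-.349])@n*1000)
t=caps('t6')
# jars ridge profile along the lane (top cam), x ~ .52
Q=cloud(t); mm=(abs(Q[...,0]-.525)<.012)&(Q[...,1]<-.14)&(Q[...,1]>-.41); p=Q[mm]
for y in np.arange(-.40,-.15,.008):
    k=abs(p[:,1]-y)<.004; print(round(y,3),p[k][:,2].max().round(3) if k.any() else '-',end=' | ')
bj=(abs(Q[...,0]-.54)<.06)&(abs(Q[...,1]+.01)<.08)&(Q[...,2]>.02); print('black',Q[bj].mean(0),bj.sum(), 'maxz',Q[bj][:,2].max())
```

```text
pos [ 0.3322 -0.3444  0.1702] th -2.88 tilt -1.0 shift mm [7.8 0.2 0. ] turn -0.1
clip 2671 [ 373.14761951 -364.40322363] [ 465.64851039 -327.01179876] ((419.5875244140625, -347.84747314453125), (37.17830276489258, 91.33049774169922), 87.1055679321289) z [0.02712039 0.0294606  0.0314745 ]
390 279 -345.5 -308.3
400 284 -344.6 -309.2
410 297 -343.0 -310.8
420 302 -341.5 -312.4
430 315 -340.0 -313.9
440 190 -337.8 -315.4
450 299 -335.6 -317.7
460 332 -336.2 -317.1
470 327 -336.8 -316.0
480 46 -336.8 -316.7
tab 468.0095406683265 -326.52767086944107
green [424. 286.] 392 [ 0.489 -0.278  0.087]
red [462. 290.] 123 [ 0.482 -0.371  0.064]
red [446. 307.] 48 [ 0.445 -0.341  0.027]
red [443. 326.] 77 [ 0.401 -0.333  0.028]
red [453. 327.] 78 [ 0.398 -0.356  0.027]
-0.4 0.054 | -0.392 0.064 | -0.384 0.07 | -0.376 0.071 | -0.368 0.07 | -0.36 0.066 | -0.352 0.073 | -0.344 0.08 | -0.336 0.082 | -0.328 0.08 | -0.32 0.079 | -0.312 0.076 | -0.304 0.09 | -0.296 0.093 | -0.288 0.095 | -0.28 0.095 | -0.272 0.091 | -0.264 0.095 | -0.256 0.102 | -0.248 0.106 | -0.24 0.107 | -0.232 0.106 | -0.224 0.098 | -0.216 0.081 | -0.208 0.065 | -0.2 0.062 | -0.192 0.066 | -0.184 0.071 | -0.176 0.075 | -0.168 0.076 | -0.16 0.078 | -0.152 0.081 | black [0.56370514 0.01574373 0.52108714] 2323 maxz 0.8362748295583693
```

```bash
python3 -c "
from bench import robot
print(robot.job_done())"
```

```text
the job is handed in; nothing more can be done
None
```

I handed the job in at about 45 s; no verdict came back. The black-capped jar lay in the grey tray when last seen, before the clip was fitted. My last camera measurements show four jars evenly spaced in the chute and the red clip within about 1 mm of the tab's middle and square to the chute. All four caps pointed to the tab side when loaded, and the honey jar and mug were kept clear of, but not rechecked.

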